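Mount the camera carriage on the dovetail rail

TASK

Set the large camera carriage down on the base plate in front of the dovetail rail's pointed open end, slide it along the rail until it is fully home against the end stop, and only then tighten its side clamp knob clockwise until the knob's bar lies along the rail. Let go of it and leave the smaller carriage where it is.

Things in the scene. Friction and masses are not known exactly. Their poses are not given: they have to be found in the camera images.
- carriage_grip (a point): Large camera carriage, loose: aluminium block 80 long (x, along its channel) x 68 x 29 mm high; on top a grey camera box 30 (x) x 34 x 50 mm high, gripped across its 30 mm; black lens towards -y. Point: centre of the grey box, 54 mm above the underside. Dovetail channel below, 28 mm at the foot, mouths flared to 40; ends alike, may go on either way round. Clamp knob on an arm on its +y side.
- clamp_knob (a joint): Large carriage's clamp knob: black bar 46 x 12 x 26 mm high on an upright axis 78 mm along +y from the carriage_grip point; bar's middle 13 mm below that point, arm's top 36 mm below it. Rad, growing clockwise from above: 0 loose, bar across the channel (carriage y); 1.57 tight, bar along the channel; stops at 0 and 1.6. Stiff (0.06 N m), stays where left. Starts loose.
- rail: Fixed rail on a plate 260 x 120 x 10 mm. Origin: rail's centre line, table level; x along the rail to the end stop. Bare plate x -140 to -15 mm: set the carriage down at about x -75. Rail x -15 (blunt point, full width from 15) to 96, top 26 mm above table, 40 wide at top, 24 at foot. Stop face at x 96, top 32 mm high. Carriage slides on the plate, 2 mm side play; home: its centre at x 56.
- small_carriage_grip (a point): A smaller, similar carriage that does not fit this rail and must be left alone: 54 mm long, 42 mm wide, with a low grey box 20 by 24 by 26 mm and no lens. This point is the centre of that box, 33 mm above its underside.
Not all that is in view belongs to the job. What is shaped like the part that bears carriage_grip but blue, green or red is not meant.

How it is judged:
On the way, in this order (a step that is already met when the one before it is completed fails the run):
1. the large carriage is on the rail, home against the end stop (x of carriage_grip in the frame of rail between 0.043 and 0.062 m and y of carriage_grip in the frame of rail between -0.008 and 0.008 m and z of carriage_grip in the frame of rail between 0.058 and 0.072 m and angle between the x axis of carriage_grip and the x axis of rail, either way round below 0.17 rad and angle between carriage_grip's own z axis and vertical below 0.17 rad), for 0.2 s.
2. the clamp knob is tightened (all of step 1 and value of joint clamp_knob above 1.25 rad), for 0.2 s.
At the end, for the whole second after the job is handed in: The large carriage sits upright and straight on the rail (within 10 degrees, 8 mm of the centre line), within 12 mm of the end stop, at rest, with its clamp knob turned clockwise past 1.25 rad (bar within about 18 degrees of the rail) (all of step 2 and linear speed of carriage below 0.02 m/s); the robot touches nothing.
It fails at once if the smaller carriage is moved by more than 30 mm (distance of small_carriage_grip from where it was at the start of the episode above 0.03 m).
It also fails if it takes over 54 s, if anything falls off the work surface, if the arm or the gripper's body presses on something with over 40 N, if the wrist force passes 120 N, or if a joint passes its speed limit or range.

ROBOT

A 6-joint arm with a two-finger parallel gripper is mounted at the origin on the work surface. World frame = base frame: x ahead of the robot, y to its left, z up, the work surface at z = 0. Lengths are in m, angles in rad, forces in N, time in s.
With the tool pointing down it reaches from about 0.325 to 0.925 m from the base axis. Payload 3.1 kg.
Tool frame: the origin (TCP) lies midway between the tips of the shut fingers; the grasp point (between the pads) lies 19 mm behind it (pinch_z is the z of the grasp point in the tool frame, in m); z points along the fingers, x is the direction in which the jaws open and shut, and the axes are right-handed (so a half turn about z gives the same grasp; the last joint's range is limited). The gripper opens to 85 mm and grips with 20 to 120 N. Pads are 22 mm wide; open, the fingers measure 114 mm over their backs; the gripper's body (76 mm by 85 mm) begins 54 mm behind the grasp point. The pads swing forward as they close: fully open they stand 13 mm farther back than shut.
Start: joints at [-1.282, 0.217, 1.613, -0, 1.311, -0.112], TCP at [0.244, -0.575, 0.201] pointing down, gripper open.
Joint ranges: [-2.75, 2.75], [-0.78, 2.1], [0.31, 2.55], [-1.13, 4.27], [0.13, 2.63], [-2.58, 2.58]. Speed limits (rad/s): [2.79, 2.79, 3.14, 3.14, 3.14, 3.14].

INTERFACE

Orientations are given as [roll, pitch, yaw] about the fixed x, y, z axes, in that order (R = Rz(yaw) Ry(pitch) Rx(roll)).
In Python, from station import * gives the robot as it stands. The module is installed in compiled form; this text tells all that it offers.
- The arm moves only by the tool step_arm, never from a script. Its argument "series" is a list of rows, each a list of 7 numbers: the shift along the world's x, y, z in units of 30 mm (1.0 is 30 mm), then the turn, a rotation vector about the world's x, y, z in units of 6 degrees (1.0 is 6 degrees), then the opening, from -1 (shut) to 1 (fully open). A call has 1 to 20 rows; each row shifts and turns the pose as measured when the row begins; what a row does not reach is not made up. A row lasts 1/12 s, in which the tool goes at most 41.7 mm and 7.16 degrees, less where a joint would pass 70% of its speed; a pose out of reach is approached as far as the arm can. A call is refused whole if a number of a shift passes 1 or a number of a turn 1, either way. A call with a gripper value outside its range is refused whole. The fingers move at their own pace and stop on an object; "force" is the grip in N (left out, the last holds). Time passes only in rows, so rows that do not move let the fingers close. It gives the time, the measured TCP pose, the force and the opening at its end, in the units of the state.
- read_state(): the state, without advancing time (a new reading comes with each control period).
- get_image(name): name is "side" or "top" or "wrist"; returns (picture, depth): 480x640x3 uint8, red, green, blue; 480x640 float32, m along the optical axis (not along the pixel's ray), 0 where there is no reading.
- camera_params(name): a dict with "intrinsics" (3x3 intrinsics, pixels), "distortion" ([k1, k2, p1, p2, k3] as OpenCV has them; the pictures are not rectified), "extrinsics" (4x4, takes a point from world to camera coordinates); the wrist camera has in their place "tool_from_camera" (4x4, takes a point from camera to tool coordinates, whose origin is the TCP and whose axes are the tool frame's). Camera axes: x right, y down, z forward; pixel columns grow to the right and rows downward; lengths in m; the calibration is good to about 2 mm. A picture is of the moment at which its call begins: read the wrist's pose just before it. camera_params takes no time and is no camera call.
- sign_off(): hands the job in, once; it reports no verdict.
Trained networks look in the newest picture that a camera, given by its name, has taken for a name from the list of things; names that differ only in an ending like _2 or _b are one class to them, and where a whole thing is asked for, a point or a joint stands for the part that bears it (a point fixed in the world has none). Each returns a list of dicts, best first, with "conf" (0 to 1); they miss things now and then, are a little off and sometimes report something else, mostly with a low value. They report only what shows in the picture. A call takes as long as a camera call. They do not tell look-alikes from the thing itself.
- trace(camera, query): "region" (480x640 bool, what is visible of it) and "pixel" ([column, row] in pixels, amid what is visible of it).
- mark_of(camera, query): "pixel" ([column, row] in pixels: a listed point, or the origin of a listed thing).
The state is a dict: "t": time; "qpos": joint angles; "qd": joint speeds; "effort": joint torques, N m; "tool_pos": TCP position; "tcp_rot": TCP orientation; "wrist_force": force on the tool from outside, world axes, zero at the start; "moment": the same for the moment, N m; "opening": opening from 0.0 (shut) to 1.0 (fully open).
Only numpy, scipy, OpenCV 4.12 (cv2) and the standard library are available. Lean on these libraries where they do the work, as an engineer would, in place of code of your own. Each camera call takes 0.05 s, during which the arm holds its last target. There are 200 camera calls.

## Working session

There is one attempt and no reset: what is moved stays moved. The work goes in short steps, Python scripts to look and compute and a tool call to move; the robot and the scene stay as the last step left them, time stands still between calls to the robot, and variables do not carry over. Pictures are saved under pics/ and viewed, about 8 in all and at most 12, crops included, and the job is handed in when it is done.

Besides the shell and the picture viewer there is one more tool, called after "Emit:" by a JSON object that holds its "op" and its "data", one argument or row to a line. step_arm: Moves the arm, as the interface text tells. Its arguments: {"type":"object","properties":{"series":{"type":"array","items":{"type":"array","items":{"type":"number"}}},"force":{"type":"number"}},"required":["series"]}

```bash
mkdir -p pics; cat > h.py <<'E'
from station import *
import numpy as np, cv2
from scipy.spatial.transform import Rotation as R
def cam(name,st=None):
    p=camera_params(name)
    if name=='wrist':
        st=st or read_state()
        T=np.eye(4);T[:3,:3]=R.from_euler('xyz',st['tcp_rot']).as_matrix();T[:3,3]=st['tool_pos']
        return p['intrinsics'],p['distortion'],T@p['tool_from_camera']
    return p['intrinsics'],p['distortion'],np.linalg.inv(p['extrinsics'])
def ray(C,px):
    K,d,T=C
    u=cv2.undistortPoints(np.array(px,float).reshape(-1,1,2),np.array(K),np.array(d)).reshape(-1,2)
    return u,T
def at_depth(C,px,z):
    u,T=ray(C,px); z=np.asarray(z).reshape(-1,1)
    return (np.hstack([u*z,z])@T[:3,:3].T)+T[:3,3]
def at_height(C,px,h):
    u,T=ray(C,px); d=np.hstack([u,np.ones((len(u),1))])@T[:3,:3].T
    return T[:3,3]+d*((h-T[2,3])/d[:,2:3])
def proj(C,P):
    K,d,T=C; E=np.linalg.inv(T)
    return cv2.projectPoints(np.array(P,float).reshape(-1,1,3),cv2.Rodrigues(E[:3,:3])[0],E[:3,3],np.array(K),np.array(d))[0].reshape(-1,2)
def region_pts(C,m,D):
    v,u=np.nonzero(m&(D>0)); return at_depth(C,np.c_[u,v],D[v,u])
E
python3 - <<'E'
from h import *
print(read_state())
for n in ('top','side'):
    C=cam(n); im,D=get_image(n); cv2.imwrite(f'pics/{n}0.png',im[:,:,::-1]); np.savez(f'{n}0.npz',im=im,D=D)
    print(n,C[2].round(3).tolist())
    for q in ('carriage_grip','clamp_knob','rail','small_carriage_grip'):
        for f in (trace,mark_of):
            for r in f(n,q)[:3]:
                c,rr=map(int,r['pixel']); z=D[min(rr,479),min(c,639)]
                print(q,f.__name__,round(r['conf'],2),np.round(r['pixel'],1),at_depth(C,[r['pixel']],z).round(3), r['region'].sum() if 'region' in r else '')
E
```

```text
{'t': 0.0, 'qpos': array([-1.28221166e+00,  2.17750098e-01,  1.61496412e+00, -2.95613413e-05,
        1.31128310e+00, -1.12213469e-01]), 'qd': array([ 2.31435936e-04, -4.83100795e-04,  1.81956521e-03,  7.29264108e-06,
       -5.31372300e-04, -2.04994047e-04]), 'effort': array([ 1.74569755e-03, -3.96844876e+01, -3.03848004e+01, -1.46466773e-04,
        9.65272018e-03,  6.51272657e-06]), 'tool_pos': array([ 0.24359169, -0.57459819,  0.19925521]), 'tcp_rot': array([-3.14135176e+00,  2.39274062e-03, -1.16999028e+00]), 'wrist_force': array([0.22805386, 0.36378434, 0.97854408]), 'moment': array([-0.00185638,  0.01023948,  0.00744561]), 'opening': 1.0032914527782848}
top [[0.008, -0.996, 0.086, 0.341], [-1.0, -0.007, 0.013, -0.12], [-0.013, -0.086, -0.996, 0.992], [0.0, 0.0, 0.0, 1.0]]
carriage_grip call 0.83 [385.8 316.8] [[ 0.284 -0.229  0.042]] 2009
carriage_grip call 0.8 [509.8 217. ] [[ 0.468 -0.455  0.078]] 1956
carriage_grip call 0.75 [258.1 281.2] [[0.348 0.006 0.065]] 1961
carriage_grip call 0.72 [512.1 219.9] [[ 0.462 -0.459  0.077]] 
carriage_grip call 0.72 [250.8 278.8] [[0.352 0.018 0.076]] 
carriage_grip call 0.68 [390.9 321.7] [[ 0.277 -0.234  0.079]] 
clamp_knob call 0.84 [431.5 184.2] [[ 0.537 -0.319  0.029]] 276
clamp_knob call 0.77 [380.4 282.6] [[ 0.347 -0.217  0.055]] 218
clamp_knob call 0.71 [543.7 202.3] [[ 0.501 -0.533  0.051]] 190Traceback (most recent call last):
  File "<stdin>", line 8, in <module>
ValueError: it knows: carriage_grip, rail, small_carriage_grip
```

```bash
python3 - <<'E'
from h import *
for n in ('top','side'):
    C=cam(n); im,D=get_image(n); cv2.imwrite(f'pics/{n}0.png',im[:,:,::-1]); np.savez(f'{n}0.npz',im=im,D=D)
    for q in ('carriage_grip','clamp_knob','rail','small_carriage_grip'):
        for f in (trace,mark_of):
            try: L=f(n,q)
            except ValueError: continue
            for r in L[:5]:
                c,rr=map(int,r['pixel']); z=D[min(rr,479),min(c,639)]
                col=im[r['region']].mean(0).round() if 'region' in r else ''
                print(n,q,'region' in r,round(r['conf'],2),np.round(r['pixel'],1),at_depth(C,[r['pixel']],z).round(3), col,r['region'].sum() if 'region' in r else '')
E
```

```text
top carriage_grip True 0.93 [260.2 282.9] [[0.345 0.006 0.035]] [ 38.  61. 108.] 2019
top carriage_grip True 0.78 [508.2 216.8] [[ 0.468 -0.451  0.079]] [29. 49. 90.] 2040
top carriage_grip True 0.7 [383.4 318.9] [[ 0.282 -0.221  0.07 ]] [42. 89. 55.] 2078
top carriage_grip True 0.67 [425.2 147.6] [[ 0.597 -0.3    0.072]] [80. 80. 83.] 2003
top carriage_grip True 0.65 [488.5 323.7] [[ 0.272 -0.419  0.056]] [92. 29. 29.] 2109
top carriage_grip False 0.88 [509.9 216.7] [[ 0.468 -0.455  0.077]]  
top carriage_grip False 0.84 [386.6 325.5] [[ 0.27  -0.226  0.076]]  
top carriage_grip False 0.83 [486.5 331.5] [[ 0.259 -0.408  0.077]]  
top carriage_grip False 0.8 [424.  137.4] [[ 0.615 -0.297  0.076]]  
top carriage_grip False 0.67 [252.6 279.4] [[0.351 0.014 0.078]]  
top clamp_knob True 0.74 [159.2 189.5] [[0.524 0.21  0.028]] [104. 104. 109.] 7555
top clamp_knob True 0.71 [377.4 280.2] [[ 0.352 -0.212  0.052]] [34. 37. 36.] 224
top clamp_knob True 0.62 [435.1 181. ] [[ 0.538 -0.322  0.051]] [31. 31. 32.] 276
top clamp_knob True 0.56 [520.6 313. ] [[ 0.291 -0.482  0.052]] [21. 21. 22.] 
[... 953 characters left out ...]
 0.062]]  
side carriage_grip False 0.67 [317.8 299.6] [[0.347 0.039 0.067]]  
side carriage_grip False 0.41 [453.9 188.9] [[0.127 0.076 0.406]]  
side clamp_knob True 0.75 [352.4 286.4] [[ 0.322 -0.049  0.035]] [31. 32. 32.] 298
side clamp_knob True 0.68 [374.  228.7] [[ 0.355 -0.208  0.053]] [35. 35. 34.] 153
side clamp_knob True 0.5 [326.4 179.9] [[ 0.537 -0.322  0.05 ]] [26. 27. 26.] 197
side rail True 0.6 [178.  349.7] [[0.519 0.231 0.023]] [152. 151. 152.] 8091
side rail False 0.83 [178.4 350.7] [[0.517 0.233 0.024]]  
side small_carriage_grip True 0.66 [309.7 248. ] [[ 0.459 -0.116  0.024]] [102. 101. 101.] 640
side small_carriage_grip False 0.76 [309.4 235.5] [[ 0.467 -0.13   0.045]]
```

View pics/top0.png

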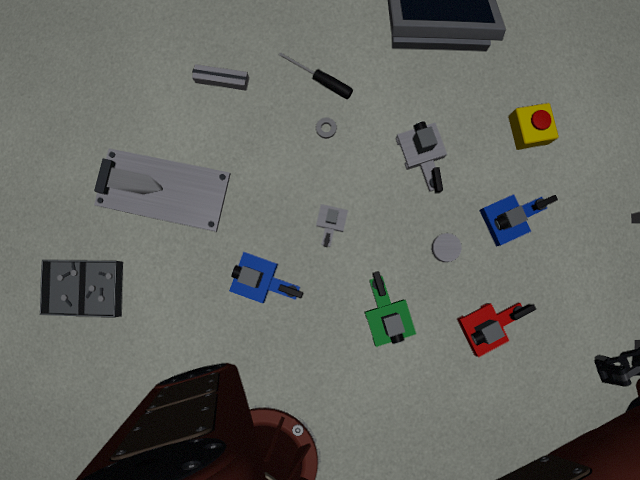

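The grey large carriage is at about (423,140) with its knob at (436,180). The small grey carriage is at (333,217). The rail plate is at (163,190), with its stop at (104,176) and its open end facing right, at about (160,187). Next I fit precise poses from depth.

```bash
cat > fit.py <<'E'
from h import *
def rect(P):
    (c,s,a)=cv2.minAreaRect((P[:,:2]*1000).astype(np.float32)); b=cv2.boxPoints((c,s,a)); 
    e=b[1]-b[0];f=b[2]-b[1]; e=e if np.hypot(*e)>np.hypot(*f) else f
    return np.round(c,1),np.round(s,1),round(np.degrees(np.arctan2(e[1],e[0])),1),len(P)
E
python3 - <<'E'
from fit import *
C=cam('top'); z=np.load('top0.npz'); D=z['D']; im=z['im']
v,u=np.nonzero(D>0); P=at_depth(C,np.c_[u,v],D[v,u])
g=im[v,u].astype(int)
def sel(x0,x1,y0,y1,z0,z1,f=None):
    m=(P[:,0]>x0)&(P[:,0]<x1)&(P[:,1]>y0)&(P[:,1]<y1)&(P[:,2]>z0)&(P[:,2]<z1)
    return m
for nm,a in dict(box=(.55,.68,-.37,-.24,.070,.09),block=(.56,.68,-.37,-.22,.022,.035),knob=(.50,.575,-.36,-.27,.043,.07),
  plate=(.4,.65,.05,.4,.007,.014),rail=(.4,.65,.05,.4,.021,.029),stop=(.4,.65,.05,.4,.0295,.04)).items():
    m=sel(*a); print(nm,rect(P[m]),P[m].mean(0).round(4),np.percentile(P[m,2],[5,50,95]).round(4))
m=sel(.4,.65,.05,.4,-.02,.05); print(np.histogram(P[m,2],bins=np.arange(-.006,.044,.003)))
# crops
a=cv2.resize(im[100:240,80:240],None,fx=2.5,fy=2.5); b=cv2.resize(im[100:240,370:530],None,fx=2.5,fy=2.5)
cv2.imwrite('pics/crop.png',np.hstack([a,b])[:,:,::-1])
E
```

```text
box (array([ 623.2, -299.6]), array([49.9, 31.6]), np.float32(17.9), 323) [ 0.6159 -0.3015  0.0774] [0.0725 0.0777 0.0803]
block (array([ 605.9, -306.5]), array([91.7, 81.3]), np.float32(18.3), 924) [ 0.6097 -0.2991  0.028 ] [0.0244 0.028  0.0313]
knob (array([ 542.2, -326.5]), array([46.3, 13.8]), np.float32(9.1), 184) [ 0.5416 -0.3257  0.0519] [0.0456 0.0526 0.0553]
plate (array([530. , 214.3]), array([260.6, 122. ]), np.float32(78.2), 5189) [0.5253 0.1961 0.0094] [0.0073 0.0092 0.012 ]
rail (array([539.8, 275.3]), array([133.2,  67.9]), np.float32(75.5), 1018) [0.5424 0.2736 0.025 ] [0.0222 0.0249 0.028 ]
stop (array([543.3, 278.2]), array([122.5,  68.6]), np.float32(78.0), 269) [0.5532 0.326  0.0315] [0.0297 0.0312 0.0341]
(array([1817, 7485, 3190,  484, 2890, 2633,  298,   34,   23,  303,  577,
        197,  204,   38,    0,    0]), array([-0.006, -0.003,  0.   ,  0.003,  0.006,  0.009,  0.012,  0.015,
        0.018,  0.021,  0.024,  0.027,  0.03 ,  0.033,  0.036,  0.039,
        0.042]))
```

View pics/crop.png

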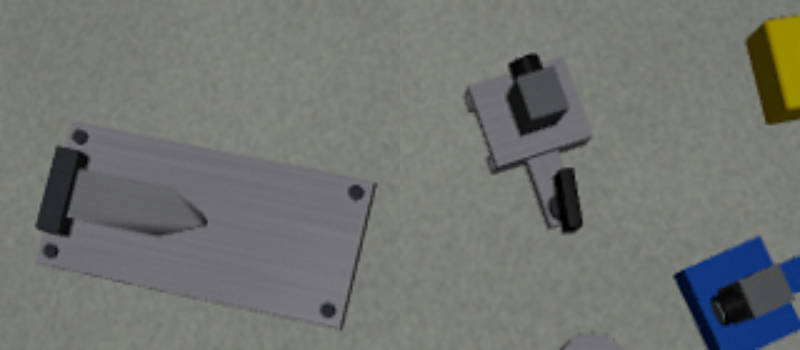

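The crop shows the dark stop at the plate's left end, the rail point at crop (207,222), the grey carriage with its lens up, and the knob bar at crop (567,200). The knob axis fit and the box fit agree on a grip point of about (0.616,-0.3015), with carriage y at 198°. I'll move above it and check with the wrist camera.

Emit:
{"op": "step_arm", "data": {
  "series": [
    [0.89,0.65,0,0,0,-0.1,1],
    [0.89,0.65,0,0,0,-0.1,1],
    [0.89,0.65,0,0,0,-0.1,1],
    [0.89,0.65,0,0,0,-0.1,1],
    [0.89,0.65,0,0,0,-0.1,1],
    [0.89,0.65,0,0,0,-0.1,1],
    [0.89,0.65,0,0,0,-0.1,1],
    [0.89,0.65,0,0,0,-0.1,1],
    [0.89,0.65,0,0,0,0,1],
    [0.89,0.65,0,0,0,0,1],
    [0.89,0.65,0,0,0,0,1],
    [0.89,0.65,0,0,0,0,1],
    [0.89,0.65,0,0,0,0,1],
    [0.5,0.4,0,0,0,0,1],
    [0,0,0,0,0,0,1]
  ]
}}

```text
t: 2.25
tool_pos: [0.6191, -0.297, 0.2021]
tcp_rot: [-3.14, -0.005, -1.265]
wrist_force: [0.1, 0.0, -0.8]
opening: 0.999
```

```bash
cat > wf.py <<'E'
from fit import *
def cloud(n):
    st=read_state(); C=cam(n,st); im,D=get_image(n); v,u=np.nonzero(D>0)
    return st,C,im,D,at_depth(C,np.c_[u,v],D[v,u]),np.c_[u,v]
def sel(P,x0,x1,y0,y1,z0,z1): return P[(P[:,0]>x0)&(P[:,0]<x1)&(P[:,1]>y0)&(P[:,1]<y1)&(P[:,2]>z0)&(P[:,2]<z1)]
E
python3 - <<'E'
from wf import *
st,C,im,D,P,px=cloud('wrist'); print(st['tool_pos'].round(4),st['tcp_rot'].round(4),st['qpos'].round(3))
cv2.imwrite('pics/w1.png',im[:,:,::-1])
for nm,a in dict(box=(.55,.68,-.37,-.24,.0755,.083),block=(.56,.68,-.37,-.22,.024,.033),knob=(.50,.575,-.36,-.27,.047,.06)).items():
    m=sel(P,*a); print(nm,rect(m) if len(m)>9 else len(m),m.mean(0).round(4))
for f in (trace,mark_of):
    for r in f('wrist','carriage_grip')[:2]: print(r['conf'],r['pixel'],at_height(C,[r['pixel']],.054))
E
```

```text
[ 0.6191 -0.297   0.2021] [-3.1404 -0.0046 -1.2655] [-0.548  0.342  1.456 -0.002  1.339  0.718]
box (array([ 617.7, -303.1]), array([34.7, 29.4]), np.float32(18.4), 1520) [ 0.6184 -0.303   0.0794]
block (array([ 606.7, -307.2]), array([92.2, 80.2]), np.float32(18.7), 3821) [ 0.6208 -0.302   0.0294]
knob (array([ 544.5, -328.2]), array([45.9, 12.1]), np.float32(8.4), 611) [ 0.546  -0.3277  0.0538]
0.82 [213.2, 421.0] [[ 0.36392992 -0.26075278  0.054     ]]
0.69 [321.3, 208.6] [[ 0.62077862 -0.30108209  0.054     ]]
0.74 [321.0, 210.2] [[ 0.61933573 -0.30126435  0.054     ]]
0.68 [429.6, 390.0] [[ 0.47033347 -0.46702213  0.054     ]]
```

View pics/w1.png

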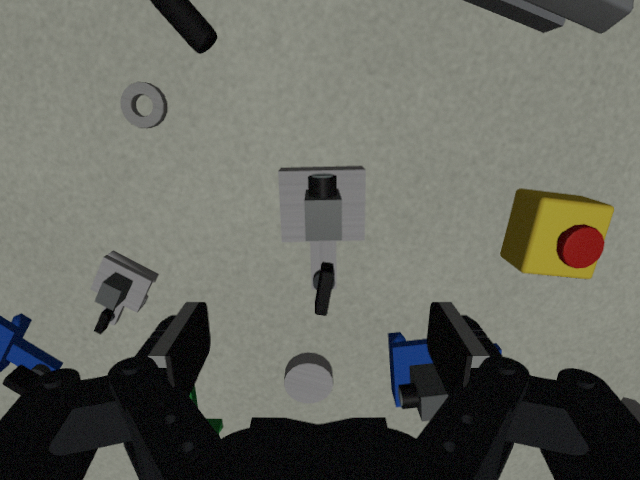

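The wrist view shows the grey box at (322,215), lens up, with the knob bar at (324,290) about 10° clockwise. The box top measures 34.7x29.4 mm at z 0.079, which matches the given sizes. Descending to grip.

Emit:
{"op": "step_arm", "data": {
  "series": [
    [-0.04,-0.17,-0.8,0,0,0.15,1],
    [0,0,-0.9,0,0,0,1],
    [0,0,-0.9,0,0,0,1],
    [0,0,-0.9,0,0,0,1],
    [0,0,-0.9,0,0,0,1],
    [0,0,-0.6,0,0,0,1],
    [0,0,-0.4,0,0,0,1],
    [0,0,0,0,0,0,1]
  ]
}}

```text
t: 3.07
tool_pos: [0.6052, -0.3192, 0.0395]
tcp_rot: [3.141, -0.015, -1.268]
wrist_force: [-1.0, 0.0, -0.2]
opening: 1.002
```

Emit:
{"op": "step_arm", "data": {
  "series": [
    [0.43,0.57,0,0,0,0.17,1],
    [0,0,-0.1,0,0,0,1],
    [0,0,0,0,0,0,1]
  ]
}}

```text
t: 3.32
tool_pos: [0.6159, -0.3058, 0.0374]
tcp_rot: [3.14, -0.016, -1.255]
wrist_force: [-0.1, 0.1, -0.4]
opening: 0.998
```

Emit:
{"op": "step_arm", "data": {
  "series": [
    [0.1,0.15,-0.1,0,0,0.05,1],
    [0.0,0.0,0,0,0,0,1],
    [0,0,0,0,0,0,0.3],
    [0,0,0,0,0,0,-0.2],
    [0,0,0,0,0,0,-0.6],
    [0,0,0,0,0,0,-1],
    [0,0,0,0,0,0,-1],
    [0,0,0,0,0,0,-1],
    [0,0,0,0,0,0,-1],
    [0,0,0,0,0,0,-1]
  ],
  "force": 60
}}

```text
t: 4.15
tool_pos: [0.6209, -0.3044, 0.0403]
tcp_rot: [-3.139, -0.022, -1.252]
wrist_force: [-0.1, 1.0, 0.8]
opening: 0.33
```

Gripped: the opening is 28 mm. Lifting and carrying to above the plate.

Emit:
{"op": "step_arm", "data": {
  "series": [
    [0,0,0.5,0,0,0,-1],
    [0,0,0.9,0,0,0,-1],
    [0,0,0.9,0,0,0,-1],
    [0,0,0.9,0,0,0,-1],
    [0,0,0.9,0,0,0,-1],
    [0,0,0.5,0,0,0,-1],
    [-0.2,0.5,0.1,0,0,-0.3,-1],
    [-0.22,0.9,0,0,0,-0.33,-1],
    [-0.22,0.9,0,0,0,-0.33,-1],
    [-0.22,0.9,0,0,0,-0.33,-1],
    [-0.22,0.9,0,0,0,-0.33,-1],
    [-0.22,0.9,0,0,0,-0.33,-1],
    [-0.22,0.9,0,0,0,-0.33,-1],
    [-0.22,0.9,0,0,0,-0.33,-1],
    [-0.22,0.9,0,0,0,-0.33,-1],
    [-0.22,0.9,0,0,0,-0.33,-1],
    [-0.22,0.9,0,0,0,-0.33,-1],
    [-0.22,0.9,0,0,0,-0.33,-1],
    [-0.22,0.9,0,0,0,-0.33,-1],
    [0,0,0,0,0,0,-1]
  ]
}}

```text
t: 5.82
tool_pos: [0.5118, 0.0503, 0.1787]
tcp_rot: [3.12, -0.008, -1.729]
wrist_force: [0.3, -0.6, -5.3]
opening: 0.326
```

```bash
python3 - <<'E'
from wf import *
st,C,im,D,P,px=cloud('wrist'); print(st['tool_pos'].round(4),st['tcp_rot'].round(4),st['qpos'].round(3))
cv2.imwrite('pics/w2.png',im[:,:,::-1]); np.savez('w2.npz',im=im,P=P,px=px)
for nm,a in dict(plate=(.4,.65,.06,.4,.008,.013),rail=(.45,.65,.2,.4,.0235,.0285),stop=(.45,.65,.25,.4,.0305,.036)).items():
    m=sel(P,*a); print('w',nm,rect(m) if len(m)>9 else len(m))
st,C,im,D,P,px=cloud('top')
for nm,a in dict(plate=(.4,.65,.06,.4,.008,.013),rail=(.45,.65,.2,.4,.0235,.0285),stop=(.45,.65,.25,.4,.0305,.036)).items():
    m=sel(P,*a); print('t',nm,rect(m) if len(m)>9 else len(m))
E
```

```text
[0.5118 0.0503 0.1787] [ 3.12   -0.0084 -1.7286] [-0.035  0.017  1.876 -0.006  1.271  1.696]
w plate (array([531.4, 214.4]), array([261.3, 121.2]), np.float32(78.2), 24222)
w rail (array([552.3, 265.4]), array([116.3,  68.5]), np.float32(88.0), 4712)
w stop (array([554.2, 324.9]), array([21.4, 69.7]), np.float32(-16.4), 1185)
t plate (array([531. , 202.7]), array([217. , 107.2]), np.float32(73.0), 1091)
t rail (array([538.1, 254.6]), array([89.9, 41. ]), np.float32(78.3), 584)
t stop 0
```

View pics/w2.png

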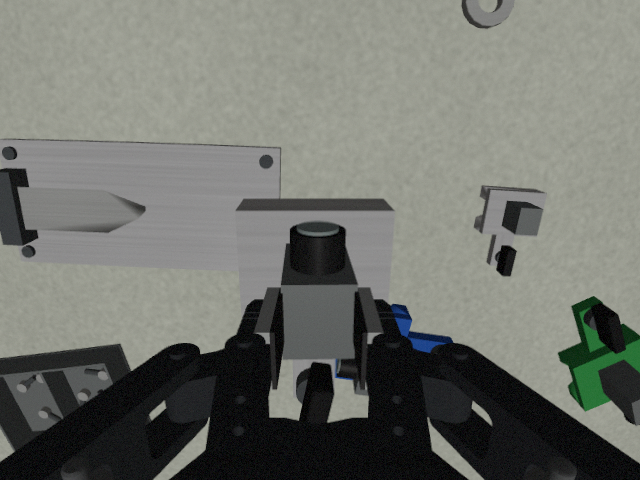

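The wrist view shows the carriage squarely gripped, with its front edge parallel to the plate. The rail tip is at (145,210) and the stop at (12,205). Next I refine the rail centre line and stop face.

```bash
python3 - <<'E'
from fit import *
z=np.load('w2.npz');P=z['P'];a=np.radians(78.2);d=np.array([np.cos(a),np.sin(a)]);n=np.array([-d[1],d[0]])
q=P[:,:2]-[.5313,.2144]; s=q@d-.010+.0; l=q@n   # s: rail x (origin=centre+10mm)
for h0,h1,nm in((.0225,.029,'rail'),(.030,.036,'stop')):
    for s0 in np.arange(-.02,.12,.015):
        m=(s>s0)&(s<s0+.015)&(P[:,2]>h0)&(P[:,2]<h1)&(abs(l)<.045)
        if m.sum()>20: print(nm,s0.round(3),m.sum(),np.percentile(l[m]*1000,[3,97]).round(1),np.percentile(s[m]*1000,[2,98]).round(1))
E
```

```text
rail -0.02 228 [-8.7  7.9] [-15.6  -5.2]
rail -0.005 506 [-15.5  13.4] [-4.7  9.8]
rail 0.01 674 [-19.4  17.8] [10.5 24.7]
rail 0.025 674 [-18.9  18.3] [25.4 39.7]
rail 0.04 663 [-18.7  18.1] [40.3 54.7]
rail 0.055 653 [-19.   17.9] [55.4 69.5]
rail 0.07 655 [-19.3  18.4] [70.4 84.6]
rail 0.085 725 [-31.7  29.3] [85.4 96.6]
stop 0.085 468 [-32.4  31.6] [94.3 99.9]
stop 0.1 751 [-29.7  32.3] [100.2 113.8]
```

Rail frame confirmed: origin (0.533,0.224), heading 78.2°, point at -15.6 mm, stop face at about 96 mm. Moving to the set-down spot at x -75.

Emit:
{"op": "step_arm", "data": {
  "series": [
    [0.07,0.7,0,0.02,-0.1,-0.2,-1],
    [0.07,0.9,-0.3,0.02,-0.1,-0.2,-1],
    [0.07,0.9,-0.5,0,0,-0.06,-1],
    [0.07,0.7,-0.5,0,0,0,-1],
    [0,0.1,-0.5,0,0,0,-1],
    [0,0,-0.5,0,0,0,-1],
    [0,0,0,0,0,0,-1],
    [0,0,0,0,0,0,-1]
  ]
}}

```text
t: 6.58
tool_pos: [0.5267, 0.1398, 0.11]
tcp_rot: [-3.131, -0.011, -1.785]
wrist_force: [0.7, 0.4, -3.6]
opening: 0.326
```

Emit:
{"op": "step_arm", "data": {
  "series": [
    [-0.2,0.33,-0.3,0.1,0.08,0.06,-1],
    [0,0,-0.4,0,0,0,-1],
    [0,0,-0.4,0,0,0,-1],
    [0,0,-0.3,0,0,0,-1],
    [0,0,0,0,0,0,-1],
    [0,0,0,0,0,0,-1]
  ]
}}

```text
t: 7.08
tool_pos: [0.5227, 0.1476, 0.0666]
tcp_rot: [-3.139, -0.001, -1.782]
wrist_force: [0.6, 0.3, -5.0]
opening: 0.327
```

Emit:
{"op": "step_arm", "data": {
  "series": [
    [-0.1,0.1,-0.2,0,0,0.04,-1],
    [0,0,-0.2,0,0,0,-1],
    [0,0,0,0,0,0,-1],
    [0,0,0,0,0,0,-1]
  ]
}}

```text
t: 7.42
tool_pos: [0.52, 0.1509, 0.0539]
tcp_rot: [-3.138, -0.001, -1.777]
wrist_force: [0.2, 0.0, -5.0]
opening: 0.329
```

```bash
python3 - <<'E'
from wf import *
a=np.radians(78.2);d=np.array([np.cos(a),np.sin(a)]);n=np.array([-d[1],d[0]])
for c in('wrist',):
    st,C,im,D,P,px=cloud(c); cv2.imwrite('pics/w3.png',im[:,:,::-1])
    q=P[:,:2]-[.5333,.2242]; s=q@d; l=q@n; t=(st['tool_pos'][:2]-[.5333,.2242]); print('tcp rail',t@d,t@n)
    for h0,h1 in((.036,.046),(.046,.056),(.084,.1)):
        m=(s>-.13)&(s<-.02)&(abs(l)<.05)&(P[:,2]>h0)&(P[:,2]<h1); 
        if m.sum()>30: print(c,h0,m.sum(),rect(P[m]),np.percentile(P[m,2],[10,50,90]).round(4),np.percentile(s[m]*1e3,[1,99]).round(1),np.percentile(l[m]*1e3,[1,99]).round(1))
E
```

```text
tcp rail -0.07451830963375286 -0.0019818050959974883
wrist 0.036 8750 (array([523. , 151.4]), array([80.6, 60.3]), np.float32(77.7), 8750) [0.0419 0.0437 0.0452] [-112.9  -33.6] [-34.9  15.3]
wrist 0.046 169 (array([541.2, 170.7]), array([43. , 62.9]), np.float32(-69.7), 169) [0.046  0.0463 0.0522] [-88.6 -33.7] [-34.8  13.5]
wrist 0.084 7580 (array([521.8, 150.1]), array([48.7, 50.1]), np.float32(-54.1), 7580) [0.0854 0.0935 0.0948] [-98.9 -50.9] [-31.8  16.4]
```

View pics/w3.png

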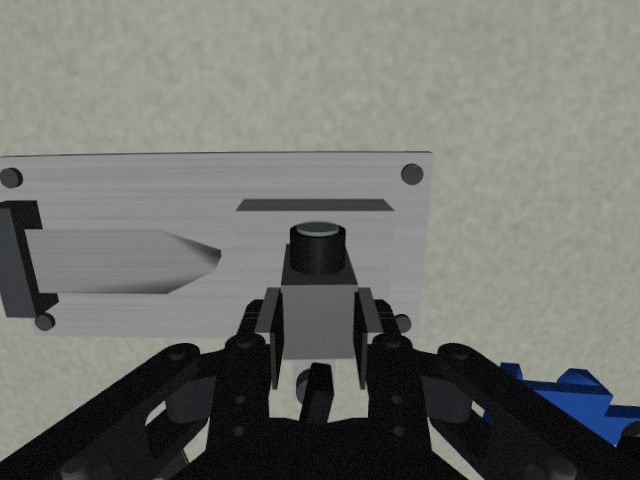

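The block is 80.6 mm long at 77.7°, centre line within 1 mm, about 4 mm above the plate, and ahead of the point at pixel (220,258). Lowering gently.

Emit:
{"op": "step_arm", "data": {
  "series": [
    [0,0,-0.08,0,0,0.02,-1],
    [0,0,-0.06,0,0,0,-1],
    [0,0,0,0,0,0,-1]
  ]
}}

```text
t: 7.72
tool_pos: [0.5215, 0.151, 0.0513]
tcp_rot: [-3.135, -0.0, -1.775]
wrist_force: [0.0, -0.6, -3.1]
opening: 0.328
```

Emit:
{"op": "step_arm", "data": {
  "series": [
    [0,0,-0.06,0,0,0,-1],
    [0,0,-0.03,0,0,0,-1],
    [0,0,0,0,0,0,-1]
  ]
}}

```text
t: 7.97
tool_pos: [0.5222, 0.1512, 0.0511]
tcp_rot: [-3.135, -0.0, -1.775]
wrist_force: [-0.7, -0.7, -2.9]
opening: 0.329
```

Emit:
{"op": "step_arm", "data": {
  "series": [
    [-0.03,0.3,-0.03,0,0,0,-1],
    [0.03,0.3,-0.02,0,0,0,-1],
    [0.05,0.3,-0.02,0,0,0,-1],
    [0,0,0,0,0,0,-1]
  ],
  "force": 30
}}

```text
t: 8.3
tool_pos: [0.5258, 0.1766, 0.0507]
tcp_rot: [-3.13, -0.007, -1.772]
wrist_force: [-1.8, -0.5, 0.8]
opening: 0.325
```

Emit:
{"op": "step_arm", "data": {
  "series": [
    [0.06,0.3,-0.01,0.06,0.1,-0.05,-1],
    [0.06,0.3,-0.01,0,0,0,-1],
    [0.06,0.3,0,0,0,0,-1],
    [0.06,0.3,0,0,0,0,-1],
    [0,0,0,0,0,0,-1]
  ]
}}

```text
t: 8.72
tool_pos: [0.534, 0.2148, 0.0506]
tcp_rot: [-3.14, -0.007, -1.774]
wrist_force: [-0.8, -1.1, 2.1]
opening: 0.329
```

Emit:
{"op": "step_arm", "data": {
  "series": [
    [0.06,0.3,0,0.03,0,-0.03,-1],
    [0.06,0.3,0,0,0,0,-1],
    [0.06,0.3,0,0,0,0,-1],
    [0,0,0,0,0,0,-1]
  ]
}}

```text
t: 9.05
tool_pos: [0.5395, 0.2431, 0.0506]
tcp_rot: [-3.141, -0.007, -1.776]
wrist_force: [-0.7, -0.9, 2.7]
opening: 0.331
```

Emit:
{"op": "step_arm", "data": {
  "series": [
    [0.06,0.3,0,0,0,0,-1],
    [0.06,0.3,0,0,0,0,-1],
    [0.06,0.3,0,0,0,0,-1],
    [0.04,0.15,0,0,0,0,-1],
    [0.02,0.1,0,0,0,0,-1],
    [0,0,0,0,0,0,-1]
  ]
}}

```text
t: 9.55
tool_pos: [0.546, 0.2772, 0.0502]
tcp_rot: [3.141, -0.015, -1.773]
wrist_force: [-0.6, -5.0, 3.6]
opening: 0.319
```

Emit:
{"op": "step_arm", "data": {
  "series": [
    [0.03,0.15,0,0,0.1,0,-1],
    [0.03,0.15,0,0,0,0,-1],
    [0,0,0,0,0,0,-1]
  ]
}}

```text
t: 9.8
tool_pos: [0.5459, 0.2774, 0.0498]
tcp_rot: [3.127, -0.037, -1.767]
wrist_force: [-1.1, 2.3, 0.8]
opening: 0.329
```

```bash
python3 - <<'E'
from wf import *
a=np.radians(78.2);d=np.array([np.cos(a),np.sin(a)]);n=np.array([-d[1],d[0]])
for c in('wrist',):
    st,C,im,D,P,px=cloud(c); cv2.imwrite('pics/w4.png',im[:,:,::-1])
    q=P[:,:2]-[.5333,.2242]; s=q@d; l=q@n; t=(st['tool_pos'][:2]-[.5333,.2242]); print('tcp rail',t@d,t@n,st['wrist_force'])
    for h0,h1,l0,l1 in((.036,.046,-.045,.05),(.084,.1,-.045,.05),(.055,.068,.05,.12),(.008,.013,-.06,.06)):
        m=(s>-.13)&(s<.11)&(l>l0)&(l<l1)&(P[:,2]>h0)&(P[:,2]<h1); 
        if m.sum()>30: print(c,h0,m.sum(),rect(P[m]),np.percentile(P[m,2],[10,50,90]).round(4),np.percentile(s[m]*1e3,[1,99]).round(1),np.percentile(l[m]*1e3,[1,99]).round(1))
E
```

```text
tcp rail 0.05468051874470228 -0.0014176578083881903 [-1.06519781  2.29020123  0.83685941]
wrist 0.036 8647 (array([549. , 277.5]), array([80.9, 60. ]), np.float32(78.3), 8647) [0.0386 0.0395 0.0403] [15.9 95.2] [-34.1  16.2]
wrist 0.084 7018 (array([544.8, 279.3]), array([55.3, 35.8]), np.float32(77.4), 7018) [0.0886 0.0896 0.0938] [30.8 81.7] [-17.3  16.3]
wrist 0.055 1069 (array([476.8, 291. ]), array([12.5, 29.4]), np.float32(-22.3), 1069) [0.0579 0.0641 0.0651] [46.3 61.2] [54.4 77.2]
wrist 0.008 44292 (array([531.3, 214.4]), array([240., 120.]), np.float32(78.2), 44292) [0.0098 0.0106 0.0114] [-127.7  101.9] [-59.4  57.8]
```

View pics/w4.png

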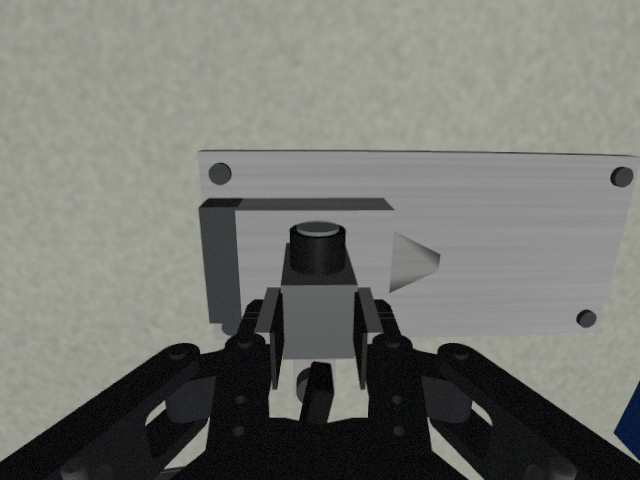

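Home: the block's front edge is at s 95.2 mm, its centre at 55.5 mm, its top at z 0.0395, and its heading 78.3°. Releasing and lifting straight up.

Emit:
{"op": "step_arm", "data": {
  "series": [
    [0,0,0,0,0,0,0.2],
    [0,0,0,0,0,0,0.6],
    [0,0,0,0,0,0,1],
    [0,0,0,0,0,0,1],
    [0,0,0,0,0,0,1],
    [0,0,0.3,0,0,0,1],
    [0,0,0.7,0,0,0,1],
    [0,0,0.9,0,0,0,1],
    [0,0,0.9,0,0,0,1],
    [0,0,0.9,0,0,0,1],
    [0,0,0,0,0,0,1]
  ]
}}

```text
t: 10.77
tool_pos: [0.5436, 0.2849, 0.1644]
tcp_rot: [3.123, -0.022, -1.771]
wrist_force: [1.7, 0.3, 1.1]
opening: 1.0
```

Emit:
{"op": "step_arm", "data": {
  "series": [
    [-0.12,0.02,0,0,0,0.9,0],
    [-0.12,0.02,0,0,0,1,0],
    [-0.12,0.02,0,0,0,1,0],
    [-0.12,0.02,0,0,0,1,0],
    [-0.12,0.02,0,0,0,1,0],
    [-0.12,0.02,0,0,0,1,0],
    [-0.12,0.02,0,0,0,1,0],
    [-0.12,0.02,0,0,0,1,0],
    [-0.12,0.02,0,0,0,1,0],
    [-0.12,0.02,0,0,0,1,0],
    [-0.12,0.02,0,0,0,1,0],
    [-0.12,0.02,0,0,0,1,0],
    [-0.12,0.02,0,0,0,1,0],
    [-0.12,0.02,0,0,0,1,0],
    [-0.12,0.02,0,0,0,1,0],
    [-0.12,0.02,0,0,0,1,0],
    [-0.12,0.02,0,0,0,1,0],
    [-0.12,0.02,0,0,0,1,0],
    [-0.12,0.02,0,0,0,1,0],
    [0,0,0,0,0,0.8,0]
  ]
}}

```text
t: 12.43
tool_pos: [0.4736, 0.303, 0.1721]
tcp_rot: [-3.139, -0.014, 0.395]
wrist_force: [0.2, -0.2, -0.3]
opening: 0.5
```

Emit:
{"op": "step_arm", "data": {
  "series": [
    [0,0,0,0,0,1,0],
    [0,0,0,0,0,1,0],
    [0,0,0,0,0,1,0],
    [0,0,0,0,0,1,0],
    [0,0,0,0,0,1,0],
    [0,0,0,0,0,1,0],
    [0,0,0,0,0,0.8,0],
    [0,0,0,0,0,0.2,0],
    [0,0,0,0,0,0,0]
  ]
}}

```text
t: 13.18
tool_pos: [0.4722, 0.3051, 0.1728]
tcp_rot: [-3.137, -0.019, 1.17]
wrist_force: [-0.1, 1.3, -0.8]
opening: 0.502
```

```bash
cat > kn.py <<'E'
from wf import *
a=np.radians(78.2);d=np.array([np.cos(a),np.sin(a)]);n=np.array([-d[1],d[0]])
for c in('wrist','top'):
    st,C,im,D,P,px=cloud(c)
    if c=='wrist': print(st['tool_pos'].round(4),st['tcp_rot'].round(4),st['qpos'].round(2)); cv2.imwrite('pics/wk_%d.png'%(st['t']*100),im[:,:,::-1])
    q=P[:,:2]-[.5333,.2242]; s=q@d; l=q@n
    for nm,h0,h1,l0,l1 in(('block',.036,.043,-.045,.04),('boxtop',.085,.093,-.025,.03),('knob',.058,.068,.045,.12)):
        m=(s>.005)&(s<.1)&(l>l0)&(l<l1)&(P[:,2]>h0)&(P[:,2]<h1); 
        if m.sum()>30: print(c,nm,m.sum(),rect(P[m]),np.percentile(P[m,2],[10,50,90]).round(4),np.percentile(s[m]*1e3,[1,99]).round(1),np.percentile(l[m]*1e3,[1,99]).round(1))
E
python3 kn.py
```

```text
[0.4722 0.3051 0.1728] [-3.1375 -0.0195  1.1702] [ 0.44  0.1   1.8   0.02  1.23 -0.74]
wrist block 4372 (array([544.3, 278.5]), array([80.5, 69.5]), np.float32(78.4), 4372) [0.0387 0.0397 0.0405] [15.9 95. ] [-33.   34.5]
wrist boxtop 1653 (array([544.4, 278.5]), array([30.2, 35.8]), np.float32(-11.8), 1653) [0.0887 0.0897 0.0905] [40.7 70.3] [-16.7  17.7]
wrist knob 901 (array([467.7, 294.5]), array([12. , 46.3]), np.float32(-21.8), 901) [0.0632 0.0644 0.0653] [47.4 64. ] [ 56.5 101.1]
top block 666 (array([543.5, 279.4]), array([82.5, 68.7]), np.float32(78.8), 666) [0.0366 0.0382 0.0404] [16.1 95.9] [-32.6  35. ]
top boxtop 284 (array([543.2, 278.7]), array([33.3, 35.2]), np.float32(-8.7), 284) [0.0862 0.0879 0.0899] [39.8 71.3] [-15.7  18. ]
top knob 160 (array([467.4, 294.7]), array([13.1, 46.1]), np.float32(-21.4), 160) [0.0597 0.0623 0.0648] [46.2 62.8] [ 57.2 101.7]
```

Knob is at (0.468,0.2945), bar at 158° with its top at 0.064. The carriage is undisturbed after release, with its centre at s 55.5. Descending onto the bar.

Emit:
{"op": "step_arm", "data": {
  "series": [
    [-0.15,-0.35,-0.3,-0.17,0.07,0.2,0],
    [0,0,-0.7,0,0,0,0],
    [0,0,-0.7,0,0,0,0],
    [0,0,-0.6,0,0,0,0],
    [0,0,0,0,0,0,0],
    [0,0,0,0,0,0,0]
  ]
}}

```text
t: 13.78
tool_pos: [0.4664, 0.2917, 0.101]
tcp_rot: [-3.139, 0.004, 1.193]
wrist_force: [0.8, 0.2, 0.6]
opening: 0.499
```

Emit:
{"op": "step_arm", "data": {
  "series": [
    [0.05,0.1,-0.5,0,0,0,0],
    [0.02,0,-0.6,0,0,0,0],
    [0,0,-0.5,0,0,0,0],
    [0,0,-0.3,0,0,0,0],
    [0,0,0,0,0,0,0],
    [0,0,0,0,0,0,0]
  ]
}}

```text
t: 14.28
tool_pos: [0.4718, 0.2952, 0.0475]
tcp_rot: [3.138, -0.0, 1.194]
wrist_force: [0.4, -0.2, 0.9]
opening: 0.503
```

Emit:
{"op": "step_arm", "data": {
  "series": [
    [-0.13,-0.02,-0.2,0,0,0,0],
    [0,0,-0.13,0,0,0,0],
    [0,0,0,0,0,0,0],
    [0,0,0,0,0,0,0]
  ]
}}

```text
t: 14.62
tool_pos: [0.4699, 0.2956, 0.0404]
tcp_rot: [3.134, -0.004, 1.195]
wrist_force: [0.5, 0.0, 0.2]
opening: 0.5
```

Emit:
{"op": "step_arm", "data": {
  "series": [
    [-0.09,-0.04,-0.13,0,0,0,0],
    [0,0,0,0,0,0,-0.3],
    [0,0,0,0,0,0,-0.7],
    [0,0,0,0,0,0,-1],
    [0,0,0,0,0,0,-1],
    [0,0,0,0,0,0,-1],
    [0,0,0,0,0,0,-1]
  ],
  "force": 50
}}

```text
t: 15.2
tool_pos: [0.4679, 0.2948, 0.0375]
tcp_rot: [3.132, -0.006, 1.195]
wrist_force: [0.2, 0.8, -1.0]
opening: 0.004
```

The opening went to 0, so the bar is not between the pads. Looking.

```bash
python3 kn.py; ls -t pics | head -1; python3 - <<'E'
from h import *
im,D=get_image('side'); a=cv2.resize(im[260:420,100:340],(480,320),interpolation=cv2.INTER_CUBIC)
import glob,os
w=cv2.imread(max(glob.glob('pics/wk_*'),key=os.path.getmtime))
w=cv2.resize(w,(320,240)); c=np.zeros((320,800,3),np.uint8); c[:,:480]=a[:,:,::-1]; c[:240,480:]=w; cv2.imwrite('pics/k1.png',c)
E
```

```text
[0.4679 0.2948 0.0375] [ 3.1323 -0.0061  1.1946] [ 0.44  0.26  1.9  -0.    0.97 -0.76]
wrist block 307 (array([519.4, 313.2]), array([21.9,  6.6]), np.float32(78.4), 307) [0.0367 0.0389 0.0401] [73.7 95. ] [29.2 35. ]
wrist knob 1163 (array([454.2, 300. ]), array([12. , 17.4]), np.float32(-21.9), 1163) [0.0624 0.0643 0.0652] [51.4 64.5] [ 84.9 101.6]
top block 647 (array([543.3, 279.3]), array([82.9, 68.7]), np.float32(78.8), 647) [0.0365 0.0381 0.0401] [16.2 95.6] [-32.2  35. ]
top boxtop 275 (array([544. , 279.1]), array([32. , 34.9]), np.float32(-12.5), 275) [0.086  0.0879 0.0896] [40.2 71.7] [-15.7  18.1]
top knob 60 (array([467.3, 295. ]), array([12.8, 46.3]), np.float32(-21.3), 60) [0.0606 0.062  0.0643] [46.7 63. ] [ 56.8 101.9]
wk_1520.png
```

View pics/k1.png

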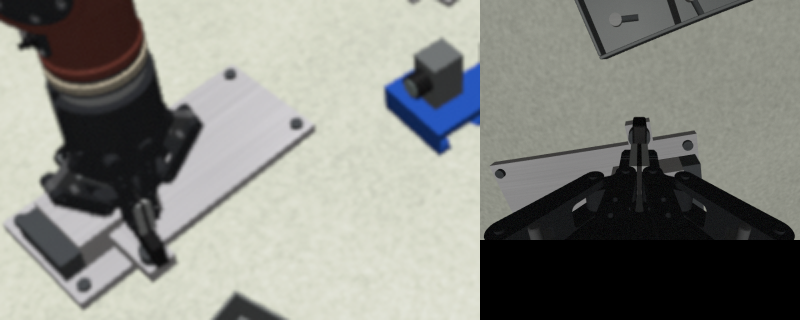

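```bash
python3 - <<'E'
import cv2
w=cv2.imread('pics/wk_1520.png')[220:460,180:460]
cv2.imwrite('pics/k2.png',cv2.resize(w,(700,600),interpolation=cv2.INTER_CUBIC))
E
```

```text
(no output)
```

View pics/k2.png

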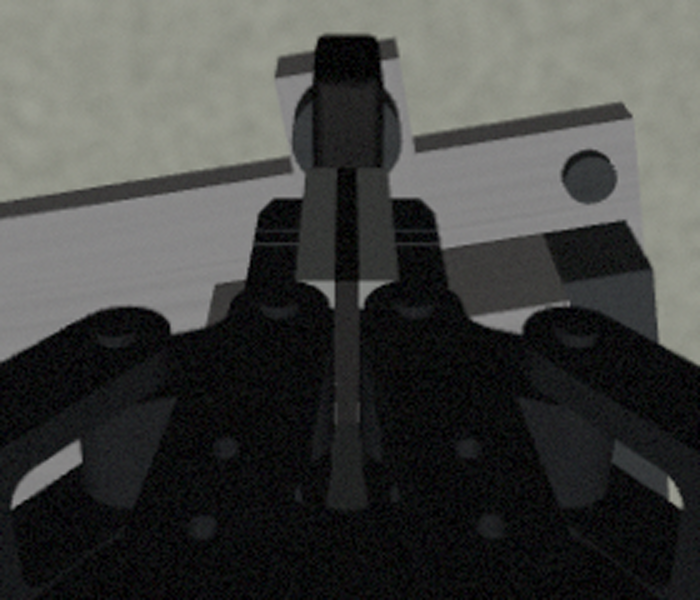

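```bash
python3 - <<'E'
from wf import *
st,C,im,D,P,px=cloud('wrist'); print(st['opening'],st['tool_pos'])
cols=[290,305,315,325,335,347,360,370,380,390,405]
for y in (60,100,150,162,175,200,240,270,300,350,400):
    pts=[(180+x*.4,220+y*.4) for x in cols]
    z=[D[int(round(v)),int(round(u))] for u,v in pts]
    W=at_depth(C,pts,z); q=W-st['tool_pos']; e=np.array([np.cos(1.195),np.sin(1.195)]); f=np.array([-e[1],e[0]])
    print(y,'z',(W[:,2]*1e3).round().astype(int),'along x',(q[:,:2]@e*1e3).round().astype(int),'y',(q[:,:2]@f*1e3).round().astype(int))
E
```

```text
-0.0023163542946073603 [0.46788598 0.29476388 0.03752501]
60 z [20 21 53 56 56 56 56 57 51 28  0] along x [-12  -9  -6  -4  -2   0   2   4   6   9  14] y [10 10 22 23 23 23 23 23 21 13  3]
100 z [28 35 63 63 65 65 65 64 64 33 29] along x [-12  -8  -6  -4  -2   0   2   4   5   9  12] y [ 4  7 18 18 19 19 19 18 18  6  4]
150 z [29 38 64 64 64 64 64 65 63 38 29] along x [-12  -9  -6  -4  -2   0   2   4   5   8  12] y [-7 -3  9  9  9  9  9 10  9 -3 -7]
162 z [ 5 39 63 66 65 65 64 64 63 39 29] along x [-14  -8  -6  -4  -2   0   2   4   5   8  12] y [-21  -5   7   8   8   7   7   7   7  -5 -10]
175 z [11 75 76 76 75 76 76 76 76 28 28] along x [-13  -7  -5  -4  -2   0   2   3   5   9  12] y [-22  10  11  10  10  11  11  11  11 -13 -13]
200 z [77 84 85 86 84 84 85 84 85 85 77] along x [-9 -7 -5 -4 -2  0  2  3  4  6  9] y [ 7 10 11 11 10 11 11 11 11 11  7]
240 z [89 96 96 96 97 97 96 96 96 96 89] along x [-9 -6 -5 -4 -2 -1  1  3  4  5  8] y [ 6 10 10 11 11 11 10 11 10 10  7]
270 z [ 98 104 104 104 105 104 103 103 104 103  97] along x [-8 -6 -5 -3 -2 -1  1  2  4  5  7] y [ 7 11 11 11 11 11 10 10 11 10  7]
300 z [114 112 113 113 106 106 106 112 113 113 115] along x [-7 -6 -4 -3 -2 -1  1  2  3  5  6] y [13 12 12 12  8  8  8 11 12 12 14]
350 z [122 123 123 119 107 106 114 121 123 123 123] along x [-7 -5 -4 -3 -2 -1  1  2  3  4  6] y [12 13 12  9  0  0  6 11 13 13 12]
400 z [137 134 128 116 106 107 114 117 130 137 137] along x [-6 -5 -4 -3 -2 -1  1  2  3  3  5] y [17 15 10  0 -8 -7 -1  1 11 17 17]
```

```bash
python3 - <<'E'
from h import *
st=read_state(); C=cam('wrist',st); p=camera_params('wrist'); print(p['tool_from_camera'].round(4), p.keys())
T=np.eye(4);T[:3,:3]=R.from_euler('xyz',st['tcp_rot']).as_matrix();T[:3,3]=st['tool_pos']
pts=np.array([[6,y,z] for y in (11,-11) for z in (0,-10,-19,-30,-35,-54)])/1000.
W=pts@T[:3,:3].T+T[:3,3]; u=proj(C,W)
for a,b in zip(pts,u): print((a*1e3).round(),b.round(),'crop',((b-[180,220])/.4).round())
E
```

```text
[[ 1.000e+00 -7.000e-04 -1.200e-03 -2.000e-04]
 [ 1.000e-03  9.543e-01  2.989e-01 -7.530e-02]
 [ 9.000e-04 -2.989e-01  9.543e-01 -1.738e-01]
 [ 0.000e+00  0.000e+00  0.000e+00  1.000e+00]] dict_keys(['intrinsics', 'distortion', 'tool_from_camera'])
[ 6. 11.  0.] [331. 295.] crop [377. 187.]
[  6.  11. -10.] [332. 304.] crop [379. 210.]
[  6.  11. -19.] [332. 313.] crop [380. 234.]
[  6.  11. -30.] [333. 326.] crop [383. 265.]
[  6.  11. -35.] [333. 332.] crop [384. 281.]
[  6.  11. -54.] [335. 360.] crop [388. 350.]
[  6. -11.   0.] [331. 254.] crop [378.  85.]
[  6. -11. -10.] [332. 262.] crop [380. 104.]
[  6. -11. -19.] [333. 269.] crop [382. 123.]
[  6. -11. -30.] [334. 279.] crop [384. 148.]
[  6. -11. -35.] [334. 284.] crop [385. 161.]
[  6. -11. -54.] [336. 307.] crop [391. 218.]
```

The fingers shut to 0 above the bar. By depth and projection, the visible fingertips end about 35 mm behind the nominal TCP, at z ≈ 0.071. The bar top is at 0.064. I'll open, go about 25 mm lower in small monitored steps, and retry.

Emit:
{"op": "step_arm", "data": {
  "series": [
    [0,0,0,0,0,0,-0.3],
    [0,0,0,0,0,0,0],
    [0,0,0,0,0,0,0],
    [0,0,0,0,0,0,0],
    [0,0,-0.15,0,0,0,0],
    [0,0,-0.15,0,0,0,0],
    [0,0,0,0,0,0,0]
  ]
}}

```text
t: 15.98
tool_pos: [0.4681, 0.2949, 0.0279]
tcp_rot: [3.132, -0.006, 1.195]
wrist_force: [1.2, -0.4, -1.2]
opening: 0.499
```

Emit:
{"op": "step_arm", "data": {
  "series": [
    [0,0,-0.15,0,0,0,0],
    [0,0,0,0,0,0,0]
  ]
}}

```text
t: 16.15
tool_pos: [0.4676, 0.2947, 0.0224]
tcp_rot: [3.133, -0.006, 1.195]
wrist_force: [-0.5, -0.2, -0.7]
opening: 0.498
```

Emit:
{"op": "step_arm", "data": {
  "series": [
    [0,0,-0.15,0,0,0,0],
    [0,0,0,0,0,0,0]
  ]
}}

```text
t: 16.32
tool_pos: [0.4674, 0.2945, 0.0171]
tcp_rot: [3.133, -0.005, 1.195]
wrist_force: [-0.4, 0.7, 0.7]
opening: 0.501
```

Emit:
{"op": "step_arm", "data": {
  "series": [
    [0,0,-0.12,0,0,0,0],
    [0,0,0,0,0,0,0]
  ]
}}

```text
t: 16.48
tool_pos: [0.4673, 0.2945, 0.0129]
tcp_rot: [3.133, -0.005, 1.195]
wrist_force: [-0.9, 0.3, 0.2]
opening: 0.502
```

No contact at 0.013, so the fingers are indeed shorter than nominal. Closing on the bar.

Emit:
{"op": "step_arm", "data": {
  "series": [
    [0,0,0,0,0,0,-0.3],
    [0,0,0,0,0,0,-0.6],
    [0,0,0,0,0,0,-1],
    [0,0,0,0,0,0,-1],
    [0,0,0,0,0,0,-1],
    [0,0,0,0,0,0,-1]
  ],
  "force": 40
}}

```text
t: 16.98
tool_pos: [0.4674, 0.2946, 0.0129]
tcp_rot: [3.133, -0.005, 1.195]
wrist_force: [-0.2, -0.1, -0.3]
opening: 0.134
```

Gripped at 11.4 mm. Turning clockwise.

Emit:
{"op": "step_arm", "data": {
  "series": [
    [0,0,0,0,0,-0.4,-1],
    [0,0,0,0,0,-0.6,-1],
    [0,0,0,0,0,-0.6,-1],
    [0,0,0,0,0,-0.6,-1],
    [0,0,0,0,0,-0.6,-1],
    [0,0,0,0,0,-0.6,-1],
    [0,0,0,0,0,0,-1]
  ]
}}

```text
t: 17.57
tool_pos: [0.4674, 0.2945, 0.0128]
tcp_rot: [3.133, -0.005, 0.824]
wrist_force: [0.9, -0.6, -0.2]
opening: 0.131
```

Emit:
{"op": "step_arm", "data": {
  "series": [
    [0,0,0,0,0,-0.6,-1],
    [0,0,0,0,0,-0.7,-1],
    [0,0,0,0,0,-0.7,-1],
    [0,0,0,0,0,-0.7,-1],
    [0,0,0,0,0,-0.7,-1],
    [0,0,0,0,0,-0.7,-1],
    [0,0,0,0,0,-0.7,-1],
    [0,0,0,0,0,-0.7,-1],
    [0,0,0,0,0,-0.7,-1],
    [0,0,0,0,0,-0.7,-1],
    [0,0,0,0,0,0,-1]
  ]
}}

```text
t: 18.48
tool_pos: [0.4685, 0.2957, 0.0127]
tcp_rot: [3.134, -0.009, 0.086]
wrist_force: [0.5, -0.7, -0.1]
opening: 0.128
```

Emit:
{"op": "step_arm", "data": {
  "series": [
    [0,0,0,0,0,-0.6,-1],
    [0,0,0,0,0,-0.7,-1],
    [0,0,0,0,0,-0.7,-1],
    [0,0,0,0,0,-0.5,-1],
    [0,0,0,0,0,0,-1]
  ]
}}

```text
t: 18.9
tool_pos: [0.4685, 0.2957, 0.0127]
tcp_rot: [3.134, -0.008, -0.171]
wrist_force: [-0.4, -1.4, -0.6]
opening: 0.13
```

Emit:
{"op": "step_arm", "data": {
  "series": [
    [0,0,0,0,0,0,-0.6],
    [0,0,0,0,0,0,-0.2],
    [0,0,0,0,0,0,0],
    [0,0,0,0,0,0,0],
    [0,0,0.3,0,0,0,0],
    [0,0,0.6,0,0,0,0],
    [0,0,0.8,0,0,0,0],
    [0,0,0.8,0,0,0,0],
    [0,0,0.9,0,0,0,0],
    [0,0,0.9,0,0,0,0],
    [0,0,0.9,0,0,0,0],
    [0,0,0,0,0,0,0]
  ]
}}

```text
t: 19.9
tool_pos: [0.4651, 0.2941, 0.178]
tcp_rot: [3.132, -0.005, -0.157]
wrist_force: [1.3, 0.7, 0.7]
opening: 0.496
```

```bash
python3 kn.py; python3 - <<'E'
from wf import *
st,C,im,D,P,px=cloud('top'); cv2.imwrite('pics/end.png',im[100:340,60:380,::-1].repeat(2,0).repeat(2,1))
for r in mark_of('top','small_carriage_grip')[:2]:print(r['conf'],r['pixel'])
print(st['t'],st['wrist_force'])
E
```

```text
[0.4651 0.2941 0.178 ] [ 3.1319 -0.0051 -0.1574] [ 0.44  0.08  1.81 -0.01  1.25  0.6 ]
wrist block 4459 (array([545.4, 276.8]), array([80.4, 68.8]), np.float32(76.6), 4459) [0.0387 0.0397 0.0406] [14.6 93.8] [-34.2  33.3]
wrist boxtop 1977 (array([544.9, 277.4]), array([30.7, 35.3]), np.float32(-13.4), 1977) [0.0885 0.0896 0.0905] [39.5 69.6] [-17.4  16.9]
wrist knob 871 (array([469.4, 295.3]), array([46.1, 11.8]), np.float32(80.7), 871) [0.0631 0.0644 0.0653] [34.7 79.3] [71.2 83.3]
top block 664 (array([543.7, 277.5]), array([81.7, 69.1]), np.float32(76.5), 664) [0.0365 0.0382 0.0401] [13.9 94.6] [-33.   34.3]
top boxtop 280 (array([544.2, 277.6]), array([33.2, 35.1]), np.float32(-12.7), 280) [0.0859 0.088  0.0899] [38.2 69.9] [-16.4  17.4]
top knob 150 (array([468.2, 296.3]), array([47.8, 12.4]), np.float32(79.3), 150) [0.0602 0.0627 0.0647] [34.3 79.4] [72.3 84.7]
0.91 [334.5, 217.6]
20.0 [-0.65879032  0.22648841  0.21569459]
```

View pics/end.png

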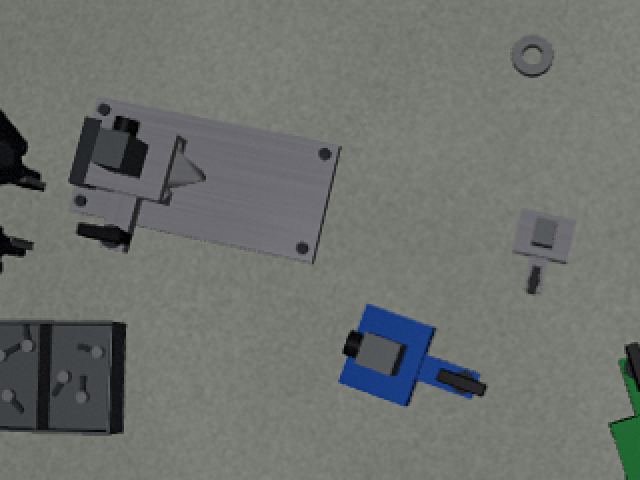

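The end picture shows the carriage against the stop at (100,155), the bar lying along the rail at (103,233), and the small carriage unmoved at (545,235). Handing in.

```bash
python3 -c "
from station import *
print(sign_off())"
```

```text
the job is handed in; nothing more can be done
None
```

The large grey carriage is on the rail against the end stop, its clamp knob is tight, and the job was handed in at about 20 s of the 54 s allowed. `sign_off()` gives no verdict, so the result rests on my own last checks.

**What I did:** I picked the carriage up, set it down on the plate at about x -75 mm and slid it home. After letting go I confirmed it was home, with its centre at x ≈ 55.5 mm. I then turned the knob clockwise, released it and moved clear.

**Last checks, from the wrist and top cameras:**

| Check | Measured | Required |
|---|---|---|
| Carriage centre along the rail | x ≈ 54 mm | 43 to 62 mm |
| Distance off the centre line | under 1 mm | within 8 mm |
| Heading against the rail | about 1.6° off | within about 10° |
| Underside of carriage | on the plate | on the plate |
| Clamp knob | about 1.50 rad | above 1.25 rad |
| Small carriage (top camera) | same pixel as at the start | moved less than 30 mm |
| Robot contact | gripper open, well above everything, wrist force about zero | touching nothing |

**What went wrong or disagreed:**
- **First knob grasp missed:** the fingers shut above the bar. The real fingertips appear to end about 35 mm short of the stated tool point, so I lowered 25 mm and the second grasp held. The earlier box grip was therefore probably shallow, though it held.
- **Carriage moved slightly:** tightening the knob shifted the carriage about 1 mm back from the stop and turned it about 1.7°.

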